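# Wedge a praline mould tray up off its carriage and hold it

### The arm

A 6-joint arm with a two-finger parallel gripper is mounted at the origin on the work surface. World frame = base frame: x ahead of the robot, y to its left, z up, the work surface at z = 0. Lengths are in m, angles in degrees, forces in N, time in s.
With the tool pointing down it reaches from about 0.35 to 0.875 m from the base axis. Payload 4.2 kg.
Tool frame: the origin (TCP) lies between the finger pads; the fingertips stand 25 mm ahead of it and the grasp point (between the pads) lies 6 mm ahead of it (r.tips_ahead is the distance from the TCP to the fingertips, in m); z points along the fingers, y is the direction in which the jaws open and shut (so a half turn about z gives the same grasp; the last joint's range is limited). The gripper opens to 87 mm and grips with 3 to 60 N. Pads are 19 mm wide; open, the fingers measure 117 mm over their backs; the gripper's body (75 mm by 190 mm) begins 51 mm behind the grasp point.
Start: joints at [78.701, 22.042, 0.453, 0, -68.411, -14.817], TCP at [0.275, 0.561, 0.248] pointing down, gripper open.
Joint ranges: [-179.83, 179.83], [-69.29, 118.12], [-61.27, 80.66], [-181.25, 117.63], [-171.15, -9.14], [-177.46, 177.46]. Speed limits (degrees/s): [159.86, 159.86, 180, 180, 180, 180].

### API

Orientations are given as a 3x3 rotation matrix whose columns are the frame's x, y, z axes.
In Python, from station import r, vision, finish_job gives the robot as it stands.
- The arm moves only by the shell command python3 -m jog 'ROWS'. ROWS is a JSON object of lists of equal length, an entry for each row: "rot": the turn, a rotation vector about the world's x, y, z in degrees, a list of three; "delta_pos": the shift along the world's x, y, z in mm, a list of three; "grip": the opening in per cent of the stroke, from 0 (shut) to 100 (fully open). A call has 1 to 10 rows; each row shifts and turns the commanded pose from where the row before left it; what a row does not reach is not made up. A row lasts 1/12 s, in which the tool goes at most 41.7 mm and 7.16 degrees, less where a joint would pass 70% of its speed; a pose out of reach is approached as far as the arm can. A call with a gripper value outside its range is refused whole. The fingers move at their own pace and stop on an object; the grip force is fixed at half the most. Time passes only in rows, so rows that do not move let the fingers close. It gives the time, the measured TCP pose, the force and the opening at its end, in the units of the state.
- r.sense(): the state, without advancing time (a new reading comes with each control period).
- vision.capture(name): name is "scene" or "side" or "wrist"; returns a dict with "frame" (384x512x3 uint8, red, green, blue), "K" (3x3 intrinsics, pixels), "k1" (the pictures are not rectified: a ray, as slopes to the right and down, at radius r is drawn at 1 + k1 r^2 times it, then the intrinsics apply), "xyz" and "orientation" of the camera in the world. Camera axes: x right, y up, looking along -z (the intrinsics and any distortion apply to the point x, -y, -z); pixel columns grow to the right and rows downward; lengths in m; the calibration is good to about 2 mm. A picture is of the moment at which its call begins. There is no depth.
- finish_job(): hands the job in, once; it reports no verdict.
The state is a dict: "time_s": time; "joints": joint angles; "joint_velocities": joint speeds; "effort": joint torques, N m; "tcp_pos": TCP position; "ee_rot": TCP orientation; "wrist_force": force on the tool from outside, world axes, zero at the start; "moment": the same for the moment, N m; "gripper_width": opening from 0.0 (shut) to 1.0 (fully open).
Only numpy, scipy, OpenCV 4.12 (cv2) and the standard library are available. Lean on these libraries where they do the work, as an engineer would, in place of code of your own. Each camera call takes 0.05 s, during which the arm holds its last target. There are 200 camera calls.

### The job

The tray of pralines is stuck down on its sliding carriage. First put the square steel stop plug fully home in the square socket hole and let go of it, so that the carriage cannot run away; then set the wooden wedge flat on the table and push it, thin end first, into the slot under the open end of the tray until the tray just lifts, standing about 5 mm clear of its carriage. Finish while still gripping the wedge there, with the wedge alone carrying the tray and the robot touching neither tray nor plug, and leave the cream chocolate shoe, the spatula and the nozzle alone.

Things in the scene. Friction and masses are not known exactly. Their poses are not given: they have to be found in the camera images.
- stand: Demoulding stand fixed to the table: in a row along its x axis (roughly to the robot's left, within 0.25 rad) the carriage with the tray, then the socket block. Origin on the table under the tray's middle (carriage at 0). +x, from the tray's open end to the socket, is the direction to push the wedge; z up. Thin posts stand 66 mm high through the tray's corners.
- socket (a point): Centre of the mouth of the square hole, at the top of a dark steel socket block (60 x 70 x 30 mm, top 30 mm above the table), 176 mm along the stand's +x axis from its origin. Hole 21.5 mm square and 26 mm deep, sides along the stand's x and y axes, small chamfer. Axes as the stand.
- plug: Square steel stop plug standing upright, 64 mm tall, 150 g: shank 20 x 20 mm, 24 mm long, foot chamfered 1.5 mm, under a head 30 x 30 mm, 40 mm tall, sides parallel to the shank's. Origin: centre of the foot's underside; x, y along its sides, z up. Fully home, the head rests on the socket block and stands 8 mm in front of the carriage's nose (carriage at 0).
- nose (a point): Middle of the front face of the carriage's nose, 153 mm along the stand's x at carriage 0; the nose (36 mm wide, 36 to 56 mm above the table) sits on a 54 mm high end plate at the carriage's +x end. The carriage: two aluminium rails under the tray, 200 mm long, 22 mm wide, tops at 18 mm, with a 64 mm wide slot between them, open at the -x end; its floor is the table, its roof the tray.
- carriage (a joint): How far the carriage (with the tray) has slid along the stand's +x axis, m: 0 at the start; it slides easily (about 1 N) up to 0.035, and with the plug home it is stopped at about 0.008.
- tray (a joint): Height of the tray above its carriage's rails, m: 0 resting, grows as it lifts straight up on its posts (up to 0.025). The loaded tray weighs 0.36 to 0.59 kg.
- tray_lip (a point): Middle of the lower edge of the tray's open (-x) end, where the wedge goes in; axes as the stand; moves with carriage and tray; at rest 18 mm above the table. Grey plastic tray, 200 (x) x 135 (y) x 24 mm, holding 20 dark pralines.
- wedge: Wooden wedge lying flat, 150 x 34 mm, 140 g. Origin: centre of the underside; x to the thin end, z up. Thin end at x = 75 mm, 4 mm thick; the top slopes up (1 in 4) to 31.5 mm at x = -35 mm; behind it a grip block, x -75 to -39 mm, 34 mm wide, 45 mm high. It first touches the tray with its thin end 56 mm past the tray lip, then lifts it 1 mm per 4 mm.
- wedge_tip (a point): Middle of the lower edge of the wedge's thin end; axes as the wedge.
- shoe_cream: Bystander: cream chocolate high-heeled shoe, 150 mm long, 100 mm high, on the sheet pan beyond the stand.
- spatula: Bystander: spatula with black handle, 280 mm long, lying on the table; origin at its middle.
- nozzle: Bystander: steel piping nozzle, a cone 34 mm across and 48 mm high, standing on the table.

How it is judged (in metres and radians):
On the way, in this order (a step that is already met when the one before it is completed fails the run):
1. the plug is fully home in the socket and released, with the tray still down (horizontal distance between plug and socket below 0.0035 m and z of plug in the frame of socket below -0.021 m and contact force between the fingers and plug below 0.3 N and value of joint tray below 0.0015 m), for 0.2 s.
2. the wedge, held by the fingers, lifts the tray (value of joint tray above 0.0025 m and contact force between wedge and tray above 1 N and contact force between the fingers and wedge above 1 N), for 0.2 s.
At the end, for the whole second after the job is handed in: For the last second: the robot grips the wedge (over 2 N), which lies flat on the table and carries the tray 2.5 to 8 mm above the carriage; it touches neither tray nor plug; the plug is home (21 mm deep or more, within 3.5 mm of centre); the carriage has slid under 14 mm (value of joint tray between 0.0025 and 0.008 m and contact force between wedge and tray above 1 N and contact force between the fingers and wedge above 2 N and contact force between each of the arm, the fingers and tray below 0.3 N and contact force between each of the arm, the fingers and plug below 0.3 N and angle between wedge's own z axis and vertical below 0.08 rad and height (world z) of wedge below 0.005 m and value of joint carriage below 0.014 m and horizontal distance between plug and socket below 0.0035 m and z of plug in the frame of socket below -0.021 m); the arm keeps its last pose, push and grip.
It fails at once if the shoe cream is moved more than 20 mm (distance of shoe_cream from where it was at the start of the episode above 0.02 m).
It fails at once if the spatula is moved more than 20 mm (distance of spatula from where it was at the start of the episode above 0.02 m).
It fails at once if the nozzle is moved more than 20 mm (distance of nozzle from where it was at the start of the episode above 0.02 m).
It also fails if it takes over 69 s, if anything falls off the work surface, if the arm or the gripper's body presses on something with over 40 N, if the wrist force passes 120 N, or if a joint passes its speed limit or range.

## Working session

There is one attempt and no reset: what is moved stays moved. The work goes in short steps, Python scripts to look and compute and a shell command to move; the robot and the scene stay as the last step left them, time stands still between calls to the robot, and variables do not carry over. Pictures are saved under pics/ and viewed, about 8 in all and at most 12, crops included, and the job is handed in when it is done.

```bash
mkdir -p pics
cat > h.py <<'E'
import numpy as np, cv2, pickle
from station import r, vision
def cap(name,fn,crop=None,scale=1):
    c=vision.capture(name); pickle.dump(c,open('pics/'+fn+'.pkl','wb'))
    im=cv2.cvtColor(c['frame'],cv2.COLOR_RGB2BGR); cv2.imwrite('pics/'+fn+'_raw.png',im); return c,im
def ray(c,u,v):
    K=np.array(c['K']);k1=c['k1']
    d=np.array([(u-K[0,2])/K[0,0],(v-K[1,2])/K[1,1]]);s=d.copy()
    for _ in range(30): s=d/(1+k1*(s@s))
    return np.array(c['orientation'])@np.array([s[0],-s[1],-1.])
def at(c,u,v,z):
    d=ray(c,u,v);o=np.array(c['xyz']);return o+d*(z-o[2])/d[2]
def proj(c,P):
    K=np.array(c['K']);q=np.array(c['orientation']).T@(np.array(P)-np.array(c['xyz']));s=np.array([q[0],-q[1]])/-q[2]
    s=s*(1+c['k1']*(s@s));return np.array([K[0,0]*s[0]+K[0,2],K[1,1]*s[1]+K[1,2]])
def load(fn): return pickle.load(open('pics/'+fn+'.pkl','rb'))
E
python3 - <<'E'
from h import *
ims=[cap(n,n+'0')[1] for n in ("scene","side","wrist")]
for n in ("scene","side","wrist"):
    c=load(n+'0');print(n,np.round(c['xyz'],3),np.round(c['orientation'],2).tolist(),c['K'][0][0],c['k1'])
z=[cv2.resize(i,(800,600),interpolation=cv2.INTER_CUBIC) for i in ims]
for n,i in zip(("scene","side","wrist"),z): cv2.imwrite(f'pics/{n}0.png',i)
s=r.sense();print(s['time_s'],s['tcp_pos'],s['ee_rot'],s['gripper_width'],r.tips_ahead)
E
```

```text
scene [1.059 0.548 0.704] [[-0.75, -0.45, 0.49], [0.67, -0.5, 0.55], [-0.01, 0.74, 0.67]] 391.84758667752294 -2.5482910228117943e-05
side [0.196 0.449 0.782] [[-0.73, 0.54, -0.43], [-0.69, -0.55, 0.47], [0.02, 0.64, 0.77]] 393.0361280975521 0.02935129362860208
wrist [0.337 0.531 0.385] [[-0.44, 0.87, 0.22], [-0.9, -0.43, -0.11], [0.0, -0.25, 0.97]] 265.1637626022646 -0.045687355800248124
0.15 [0.27491061 0.56084629 0.2467057 ] [[ 8.97866704e-01 -4.40266944e-01 -6.32707300e-04]
 [-4.40267387e-01 -8.97865426e-01 -1.51816147e-03]
 [ 1.00310299e-04  1.64166702e-03 -9.99998647e-01]] 1.003623960619495 0.025
```

View pics/scene0.png

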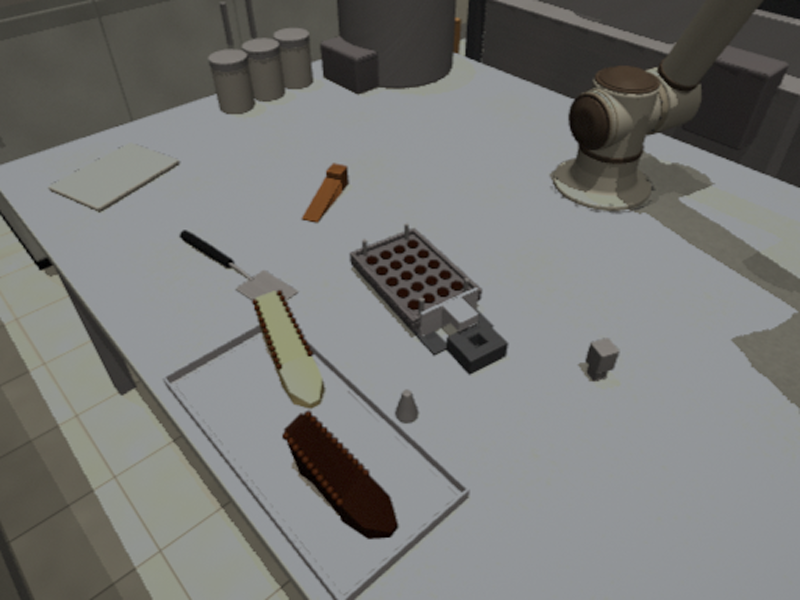

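View pics/side0.png

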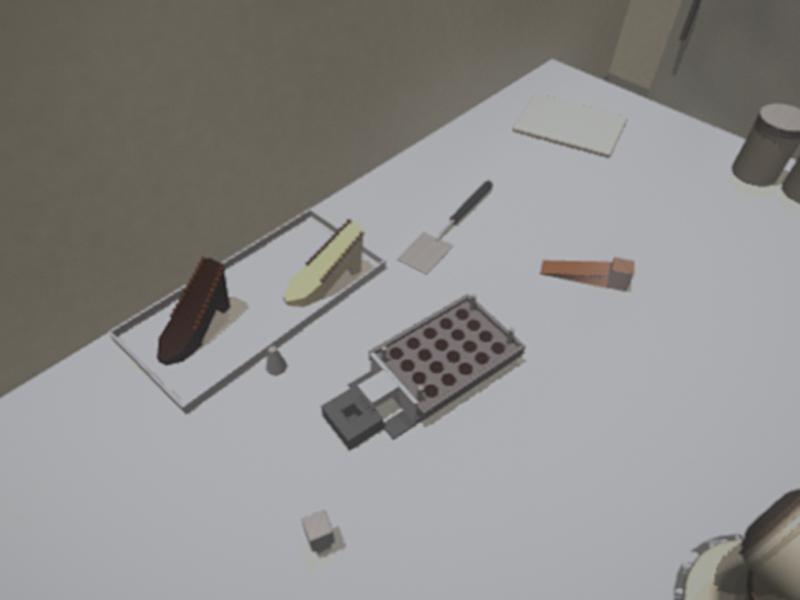

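Overview (800x600 pixels). In scene, the plug is at (601,358), the socket hole at (478,341), and the wedge runs from its tip at (312,220) to its block at (338,175). In side, the plug is at (318,530), the socket at (351,411), the wedge tip at (541,268) and its block at (622,273). Next I'll enlarge these.

Run:
```python
from h import *
rows=[]
for n,cs in (("scene",[(384,229,46),(305,216,52),(210,123,62)]),("side",[(205,340,46),(225,264,52),(376,174,62)])):
    im=cv2.imread(f'pics/{n}0_raw.png');t=[]
    for u,v,w in cs:
        x0,y0=u-w//2,v-30; print(n,x0,y0)
        p=im[y0:y0+60,x0:x0+w]; p=cv2.convertScaleAbs(p,alpha=1.3)
        p=cv2.resize(p,None,fx=5,fy=5,interpolation=cv2.INTER_CUBIC)
        for k in range(0,p.shape[1],50): cv2.line(p,(k,0),(k,6),(0,0,255),1)
        for k in range(0,300,50): cv2.line(p,(0,k),(6,k),(0,0,255),1)
        t.append(p)
    rows.append(np.hstack(t))
cv2.imwrite('pics/crops.png',np.vstack(rows))
```

```text
scene 361 199
scene 279 186
scene 179 93
side 182 310
side 199 234
side 345 144
```

View pics/crops.png

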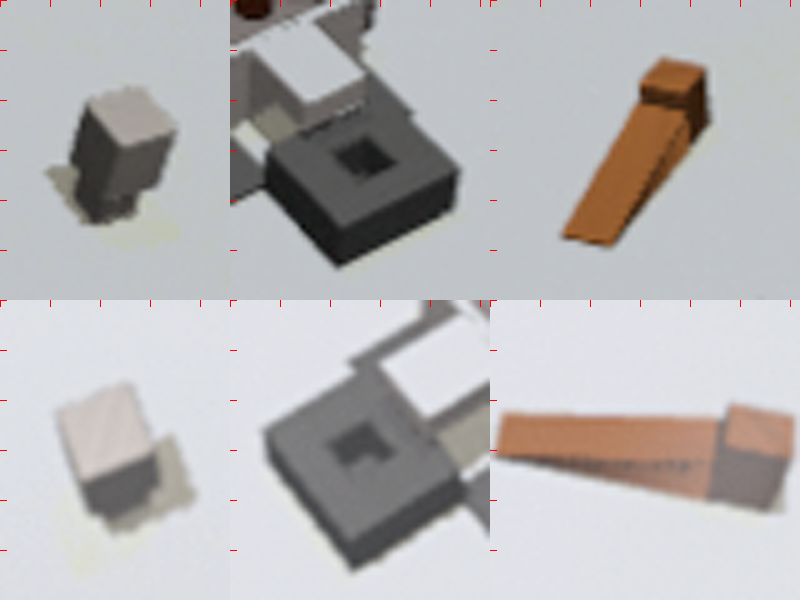

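Crop readings in tile pixels:
- **Plug head-top corners:** scene (87,99), (137,87), (176,128), (125,147); side (57,113), (130,84), (157,152), (82,178).
- **Socket block and hole corners:** clear in both views.
- **Wedge:** block top and tip clear in both views.

Next I fit the poses.

```bash
cat > fit.py <<'E'
from h import *
from scipy.optimize import least_squares
C={n:load(n+'0') for n in('scene','side')}
O={('scene','p'):(361,199,0,0),('scene','s'):(279,186,230,0),('scene','w'):(179,93,490,0),
   ('side','p'):(182,310,0,300),('side','s'):(199,234,230,300),('side','w'):(345,144,490,300)}
def raw(n,o,u,v):
    a,b,c,d=O[n,o];return np.array([a+(u-c+.5)/5-.5,b+(v-d+.5)/5-.5])
pts={'p':{'scene':([(87,99),(137,87),(176,128),(125,147)],.064),'side':([(57,413),(130,384),(157,452),(82,478)],.064)},
 's':{'scene':([(362,133),(398,158),(365,180),(330,155),(338,225),(459,172)],.03),'side':([(370,422),(398,447),(362,472),(327,445),(265,432),(352,540),(462,488)],.03)},
 'w':{'scene':([(660,60),(706,68),(690,102),(642,90)],.045),'side':([(730,404),(794,418),(787,457),(723,445)],.045)}}
for o in pts:
    for n,(L,z) in pts[o].items():
        P=np.array([at(C[n],*raw(n,o,*q),z)[:2] for q in L]);print(o,n,np.round(P*1000).tolist(),'mean4',np.round(P[:4].mean(0)*1000,1))
for n,L in(('scene',[(563,237),(613,245)]),('side',[(500,415),(497,456)])):
    print('tip',n,[np.round(at(C[n],*raw(n,'w',*q),.002)[:2]*1000).tolist() for q in L])
E
python3 fit.py
```

```text
p scene [[458.0, 282.0], [435.0, 293.0], [443.0, 319.0], [469.0, 310.0]] mean4 [451.2 301.1]
p side [[469.0, 309.0], [457.0, 283.0], [431.0, 294.0], [443.0, 319.0]] mean4 [450.  301.1]
s scene [[538.0, 140.0], [537.0, 162.0], [559.0, 162.0], [559.0, 140.0], [589.0, 172.0], [523.0, 188.0]] mean4 [548.2 150.9]
s side [[556.0, 139.0], [538.0, 139.0], [540.0, 159.0], [561.0, 160.0], [586.0, 175.0], [519.0, 185.0], [503.0, 135.0]] mean4 [548.9 149.5]
w scene [[413.0, -384.0], [397.0, -356.0], [430.0, -330.0], [444.0, -362.0]] mean4 [ 421.1 -358.4]
w side [[440.0, -369.0], [410.0, -383.0], [398.0, -355.0], [427.0, -339.0]] mean4 [ 418.6 -361.7]
tip scene [[543.0, -317.0], [525.0, -290.0]]
tip side [[543.0, -318.0], [526.0, -290.0]]
```

The fits agree: plug at (450.6, 301) with yaw about 68°, socket at (548.5, 150), wedge tip at (534, −303) and block at (420, −360). I move above the plug with the jaws turned and use the wrist camera to refine.

```bash
python3 -m jog '{"rot":[[0,0,-7.1],[0,0,-7.1],[0,0,-7.1],[0,0,-7.1],[0,0,-7.1],[0,0,-7.1],[0,0,-7.1],[0,0,-7.1],[0,0,-7.1],[0,0,-7.1]],"delta_pos":[[18,-25,0],[18,-25,0],[18,-25,0],[18,-25,0],[18,-25,0],[18,-25,0],[18,-25,0],[18,-25,0],[18,-25,0],[18,-25,0]],"grip":[100,100,100,100,100,100,100,100,100,100]}'
python3 -m jog '{"rot":[[0,0,-7.1],[0,0,-7.1],[0,0,0],[0,0,0],[0,0,0],[0,0,0]],"delta_pos":[[0,0,0],[0,0,0],[0,0,0],[0,0,0],[0,0,0],[0,0,0]],"grip":[100,100,100,100,100,100]}'
python3 - <<'E'
from h import *
c,im=cap('wrist','wrist1')
cv2.imwrite('pics/wrist1.png',cv2.convertScaleAbs(cv2.resize(im,(800,600),interpolation=cv2.INTER_CUBIC),alpha=1.3))
s=r.sense();print(s['joints'],s['tcp_pos'],s['ee_rot'],c['xyz'])
for p in([.4506,.301,.064],[.5485,.150,.03]): print(proj(c,p)*1.5625)
E
```

```text
time_s: 0.98
tcp_pos: [0.4556, 0.3097, 0.2474]
ee_rot: [[-0.13, -0.992, -0.0], [-0.992, 0.13, -0.0], [0.0, 0.0, -1.0]]
wrist_force: [0.8, 0.7, 0.5]
gripper_width: 0.998
time_s: 1.48
tcp_pos: [0.4548, 0.3115, 0.2475]
ee_rot: [[-0.361, -0.933, -0.0], [-0.933, 0.361, -0.0], [0.0, 0.0, -1.0]]
wrist_force: [0.2, -0.5, -0.1]
gripper_width: 1.004
[ 5.12542705e+01  1.48807003e+01 -1.00228519e+01 -1.28467535e-03
 -6.51028038e+01 -7.24477814e+01] [0.45484625 0.31149588 0.24747287] [[-3.61527774e-01 -9.32361336e-01 -8.52923232e-05]
 [-9.32361335e-01  3.61527780e-01 -7.37923968e-05]
 [ 9.96367220e-05  5.28452634e-05 -9.99999994e-01]] [0.43142795 0.24808969 0.38541033]
[397.54104062 265.11338098]
[218.33485804 130.62112106]
```

View pics/wrist1.png

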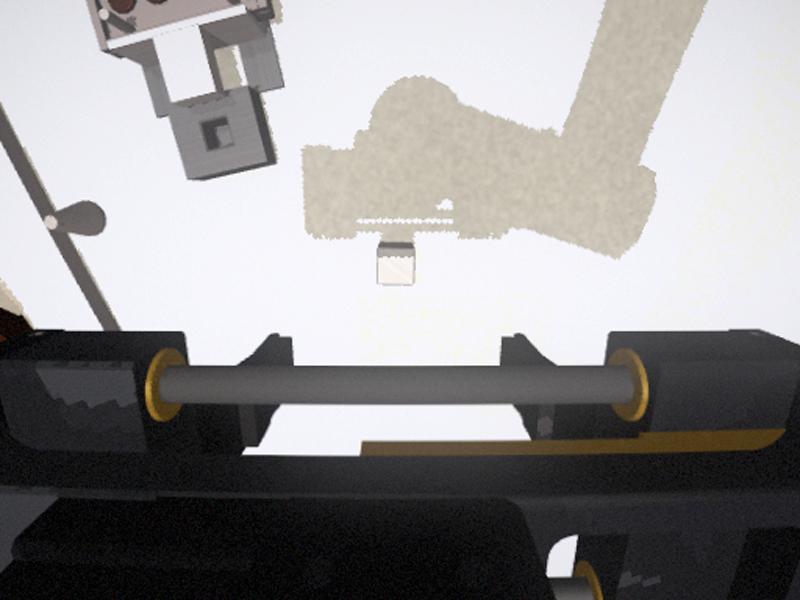

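The wrist view agrees with the fit: the plug top spans about (377–415, 245–285), square with the image, so the jaws are aligned with it. The socket block top is around (175–275, 90–180), with the hole near (217,133). I'll enlarge the socket area to get the stand's yaw.

Run:
```python
from h import *
im=cv2.imread('pics/wrist1_raw.png')[0:120,55:190]
p=cv2.resize(cv2.convertScaleAbs(im,alpha=1.5),None,fx=5,fy=5,interpolation=cv2.INTER_CUBIC)
cv2.imwrite('pics/wcrop.png',p)
```

```text
(no output)
```

View pics/wcrop.png

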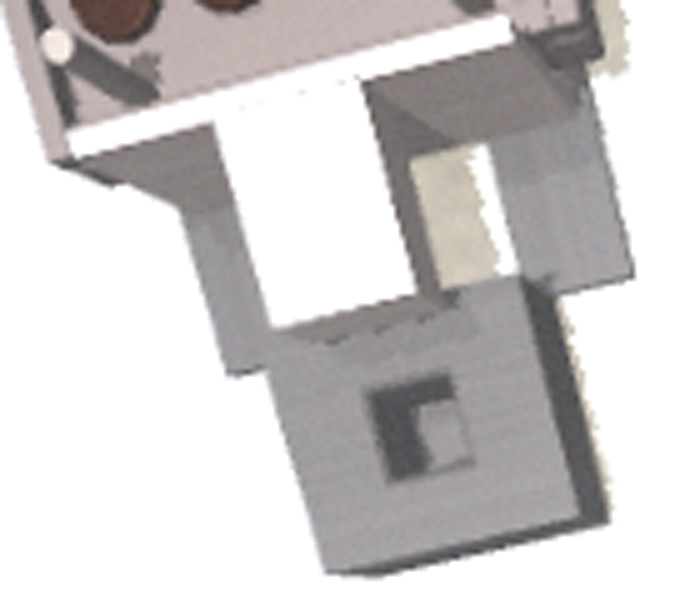

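Crop readings: block-top corners (328,571), (580,516), (523,275), with the left edge passing (268,370); hole corners (367,390), (453,374), (474,465), (387,485); nose-top front edge (275,333)–(415,295), side edges to (215,122) and (362,82); end-plate edge (75,155)–(515,40).

Run:
```python
from h import *
c=load('wrist1')
R=lambda u,v:(55+(u+.5)/5-.5,(v+.5)/5-.5)
g=lambda L,z:np.array([at(c,*R(*q),z)[:2] for q in L])*1000
def ang(a,b): d=b-a;return round(float(np.degrees(np.arctan2(d[1],d[0]))%90),2),round(float(np.hypot(*d)),1)
B=g([(328,571),(580,516),(523,275),(268,370)],.03);print('block',B.round(1).tolist(),ang(B[0],B[1]),ang(B[1],B[2]),ang(B[0],B[3]))
H=g([(367,390),(453,374),(474,465),(387,485)],.03);print('hole',H.round(1).tolist(),H.mean(0),[ang(H[i],H[(i+1)%4]) for i in range(4)])
N=g([(215,122),(362,82),(415,295),(275,333)],.056);print('nose',N.round(1).tolist(),[ang(N[i],N[(i+1)%4]) for i in range(4)],'front mid',N[2:].mean(0))
E=g([(75,155),(515,40)],.054);print('plate',E,ang(*E))
W=lambda u,v:((u+.5)/1.5625-.5,(v+.5)/1.5625-.5)
P=np.array([at(c,*W(*q),.064)[:2] for q in [(377,246),(415,246),(415,285),(377,285)]])*1000;print('plug',P.round(1).tolist(),P.mean(0),[ang(P[i],P[(i+1)%4]) for i in range(4)])
```

```text
block [[589.3, 173.8], [521.6, 186.1], [510.5, 128.4], [580.9, 123.7]] (79.66, 68.8) (79.1, 58.8) (80.43, 50.8)
hole [[559.3, 137.8], [537.1, 142.7], [541.7, 164.5], [565.0, 160.4]] [550.77815576 151.37091729] [(77.48, 22.8), (77.96, 22.3), (79.99, 23.6), (75.98, 23.4)]
nose [[556.7, 80.1], [521.4, 86.0], [530.0, 131.4], [564.6, 126.1]] [(80.49, 35.8), (79.27, 46.2), (81.3, 35.0), (80.27, 46.7)] front mid [547.31258092 128.79107882]
plate [[591.6083444   72.03592347]
 [485.81869997  90.71798229]] (79.99, 107.4)
plug [[460.2, 280.9], [432.7, 291.6], [443.6, 320.6], [471.7, 309.7]] [452.02750945 300.7226069 ] [(68.78, 29.5), (69.42, 31.0), (68.78, 30.2), (68.14, 31.0)]
```

The stand's yaw is about 79.8°. The wrist camera puts the socket at (550.3, 150.8) and the plug at (452, 300.7), so the plug-to-socket shift is about (98, −150), as in the fixed views. I go down and grasp.

```bash
python3 -m jog '{"rot":[[0,0,0],[0,0,0],[0,0,0],[0,0,0],[0,0,0],[0,0,0],[0,0,0],[0,0,0],[0,0,0],[0,0,0]],"delta_pos":[[-3.6,-10.5,0],[0,0,-25],[0,0,-25],[0,0,-25],[0,0,-25],[0,0,-25],[0,0,-25],[0,0,-20],[0,0,-19.5],[0,0,0]],"grip":[100,100,100,100,100,100,100,100,100,100]}'
python3 -m jog '{"rot":[[0,0,0],[0,0,0],[0,0,0],[0,0,0],[0,0,0],[0,0,0],[0,0,0],[0,0,0],[0,0,0],[0,0,0]],"delta_pos":[[0,0,0],[0,0,0],[0,0,0],[0,0,0],[0,0,0],[0,0,0],[0,0,0],[0,0,0],[0,0,0],[0,0,0]],"grip":[100,100,30,30,30,30,30,30,30,30]}'
python3 -m jog '{"rot":[[0,0,0],[0,0,0],[0,0,0],[0,0,0],[0,0,0],[0,0,0]],"delta_pos":[[0,0,0],[0,0,0],[0,0,0],[0,0,0],[0,0,0],[0,0,0]],"grip":[0,0,0,0,0,0]}'
```

```text
time_s: 2.37
tcp_pos: [0.4492, 0.2982, 0.0546]
ee_rot: [[-0.364, -0.932, -0.006], [-0.931, 0.364, -0.006], [0.008, 0.003, -1.0]]
wrist_force: [-0.5, -0.8, -0.4]
gripper_width: 0.998
time_s: 3.2
tcp_pos: [0.4515, 0.3007, 0.0581]
ee_rot: [[-0.363, -0.932, -0.0], [-0.932, 0.363, -0.0], [0.0, -0.0, -1.0]]
wrist_force: [0.7, -1.0, 0.9]
gripper_width: 0.48
time_s: 3.7
tcp_pos: [0.4515, 0.3007, 0.058]
ee_rot: [[-0.364, -0.932, -0.0], [-0.932, 0.364, -0.0], [0.0, 0.0, -1.0]]
wrist_force: [1.1, -0.2, -0.6]
gripper_width: 0.339
```

```bash
python3 -m jog '{"rot":[[0,0,0],[0,0,0],[0,0,0],[0,0,0],[0,0,3],[0,0,3],[0,0,3],[0,0,2.1],[0,0,0],[0,0,0]],"delta_pos":[[0,0,10],[0,0,20],[0,0,20],[0,0,10],[14,-21,0],[21,-32,0],[21,-32,0],[21,-32,0],[21,-32,0],[0,-1,0]],"grip":[0,0,0,0,0,0,0,0,0,0]}'
python3 -m jog '{"rot":[[0,0,0],[0,0,0],[0,0,0],[0,0,0]],"delta_pos":[[0,0,0],[0,0,0],[0,0,0],[0,0,0]],"grip":[0,0,0,0]}'
python3 - <<'E'
from h import *
t=[]
for n in('scene','side'):
    c,im=cap(n,n+'2'); u,v=proj(c,[.55,.151,.08]).astype(int); print(n,u-26,v-40)
    u,v=proj(c,[.55,.151,.06]).astype(int); x0,y0=u-33,v-50
    print(n,x0,y0); p=im[y0:y0+100,x0:x0+66]
    t.append(cv2.resize(cv2.convertScaleAbs(p,alpha=1.4),(396,600),interpolation=cv2.INTER_CUBIC))
cv2.imwrite('pics/hold.png',np.hstack(t)); print(r.sense()['tcp_pos'],r.sense()['ee_rot'])
E
```

```text
time_s: 4.53
tcp_pos: [0.5518, 0.1461, 0.118]
ee_rot: [[-0.183, -0.983, 0.0], [-0.983, 0.183, -0.001], [0.001, -0.0, -1.0]]
wrist_force: [0.7, 0.5, -1.5]
gripper_width: 0.342
time_s: 4.87
tcp_pos: [0.5489, 0.1518, 0.1182]
ee_rot: [[-0.175, -0.984, -0.0], [-0.984, 0.175, 0.0], [-0.0, 0.0, -1.0]]
wrist_force: [0.4, -0.6, -0.9]
gripper_width: 0.339
scene 280 162
scene 272 158
side 197 210
side 191 205
[0.54900209 0.15175859 0.11819077] [[-1.75463829e-01 -9.84485877e-01  6.05290063e-05]
 [-9.84485869e-01  1.75463835e-01  1.28085716e-04]
 [-1.36719230e-04 -3.71155412e-05 -9.99999990e-01]]
```

View pics/hold.png

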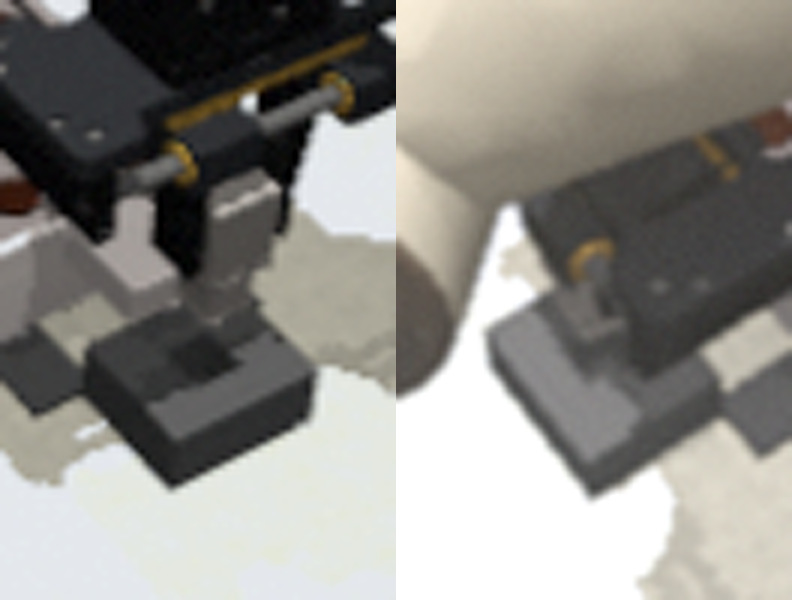

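The foot is still about 60 mm up, over the block, and the hole at left tile (200,355) is just visible beside the shank, at (212,320). I trim the position and go down carefully.

```bash
python3 -m jog '{"rot":[[0,0,0],[0,0,0],[0,0,0],[0,0,0],[0,0,0],[0,0,0]],"delta_pos":[[0.6,-0.8,0],[0,0,-12],[0,0,-12],[0,0,-4],[0,0,0],[0,0,0]],"grip":[0,0,0,0,0,0]}'
python3 -m jog '{"rot":[[0,0,0],[0,0,0],[0,0,0],[0,0,0],[0,0,0]],"delta_pos":[[0,0,-1],[0,0,-1],[0,0,-1],[0,0,-1],[0,0,0]],"grip":[0,0,0,0,0]}'
python3 -m jog '{"rot":[[0,0,0],[0,0,0],[0,0,0],[0,0,0]],"delta_pos":[[0,0,-1],[0,0,-1],[0,0,0],[0,0,0]],"grip":[0,0,0,0]}'
```

```text
time_s: 5.47
tcp_pos: [0.5502, 0.1501, 0.0902]
ee_rot: [[-0.177, -0.984, 0.0], [-0.984, 0.177, -0.0], [0.0, -0.0, -1.0]]
wrist_force: [0.8, -0.6, -1.8]
gripper_width: 0.337
time_s: 5.88
tcp_pos: [0.5501, 0.1499, 0.0861]
ee_rot: [[-0.177, -0.984, 0.0], [-0.984, 0.177, 0.0], [-0.0, -0.0, -1.0]]
wrist_force: [-0.2, 0.4, -2.0]
gripper_width: 0.34
time_s: 6.22
tcp_pos: [0.5501, 0.15, 0.084]
ee_rot: [[-0.177, -0.984, 0.0], [-0.984, 0.177, 0.0], [-0.0, -0.0, -1.0]]
wrist_force: [0.5, 0.1, -1.8]
gripper_width: 0.34
```

The foot is at about 26 mm, 4 mm below the mouth, with no force, so it has entered. I continue.

```bash
python3 -m jog '{"rot":[[0,0,0],[0,0,0],[0,0,0],[0,0,0],[0,0,0]],"delta_pos":[[0,0,-2],[0,0,-2],[0,0,-2],[0,0,0],[0,0,0]],"grip":[0,0,0,0,0]}'
python3 -m jog '{"rot":[[0,0,0],[0,0,0],[0,0,0],[0,0,0],[0,0,0]],"delta_pos":[[0,0,-2],[0,0,-2],[0,0,-2],[0,0,0],[0,0,0]],"grip":[0,0,0,0,0]}'
python3 -m jog '{"rot":[[0,0,0],[0,0,0],[0,0,0],[0,0,0],[0,0,0]],"delta_pos":[[0,0,-2],[0,0,-2],[0,0,-1],[0,0,0],[0,0,0]],"grip":[0,0,0,0,0]}'
```

```text
time_s: 6.63
tcp_pos: [0.5501, 0.15, 0.0778]
ee_rot: [[-0.177, -0.984, -0.0], [-0.984, 0.177, 0.0], [0.0, 0.0, -1.0]]
wrist_force: [-0.4, 0.8, -1.7]
gripper_width: 0.343
time_s: 7.05
tcp_pos: [0.5501, 0.15, 0.0718]
ee_rot: [[-0.177, -0.984, -0.0], [-0.984, 0.177, 0.0], [-0.0, 0.0, -1.0]]
wrist_force: [0.5, 1.7, -2.5]
gripper_width: 0.343
time_s: 7.47
tcp_pos: [0.5501, 0.15, 0.0669]
ee_rot: [[-0.177, -0.984, 0.0], [-0.984, 0.177, 0.0], [-0.0, -0.0, -1.0]]
wrist_force: [0.3, 1.4, -2.9]
gripper_width: 0.344
```

```bash
python3 -m jog '{"rot":[[0,0,0],[0,0,0],[0,0,0],[0,0,0],[0,0,0],[0,0,0]],"delta_pos":[[0,0,-1],[0,0,-1],[0,0,-1],[0,0,-1],[0,0,0],[0,0,0]],"grip":[0,0,0,0,0,0]}'
python3 -m jog '{"rot":[[0,0,0],[0,0,0],[0,0,0],[0,0,0],[0,0,0],[0,0,0],[0,0,0]],"delta_pos":[[0,0,0],[0,0,0],[0,0,0],[0,0,0],[0,0,0],[0,0,0],[0,0,0]],"grip":[60,60,60,60,60,60,60]}'
python3 -m jog '{"rot":[[0,0,0],[0,0,0],[0,0,0],[0,0,0],[0,0,0],[0,0,0],[0,0,0],[0,0,0]],"delta_pos":[[0,0,5],[0,0,15],[0,0,30],[0,0,30],[0,0,30],[0,-30,30],[0,-40,0],[0,-40,0]],"grip":[60,60,60,60,60,60,100,100]}'
```

```text
time_s: 7.97
tcp_pos: [0.5502, 0.15, 0.064]
ee_rot: [[-0.177, -0.984, 0.001], [-0.984, 0.177, 0.0], [-0.0, -0.0, -1.0]]
wrist_force: [-1.8, 0.8, 5.0]
gripper_width: 0.342
time_s: 8.55
tcp_pos: [0.55, 0.1498, 0.0629]
ee_rot: [[-0.177, -0.984, -0.0], [-0.984, 0.177, -0.0], [0.0, 0.0, -1.0]]
wrist_force: [-0.4, 0.4, 0.8]
gripper_width: 0.594
time_s: 9.22
tcp_pos: [0.5511, 0.0403, 0.2056]
ee_rot: [[-0.175, -0.985, 0.006], [-0.985, 0.175, 0.002], [-0.003, -0.005, -1.0]]
wrist_force: [0.7, 0.0, -1.6]
gripper_width: 0.682
```

Seating stopped at TCP z 64.0 with 5 N upward, so the head rests on the block and the plug is home. I go to the wedge.

```bash
python3 -m jog '{"rot":[[0,0,-6.7],[0,0,-6.7],[0,0,-6.7],[0,0,-6.7],[0,0,-6.7],[0,0,-6.7],[0,0,-6.7],[0,0,-6.6],[0,0,0],[0,0,0]],"delta_pos":[[-12,-38,0],[-12,-38,0],[-12,-38,0],[-12,-38,0],[-12,-38,0],[-12,-38,0],[-12,-38,0],[-12,-38,0],[-12,-38,0],[-12,-35,0]],"grip":[100,100,100,100,100,100,100,100,100,100]}'
python3 -m jog '{"rot":[[0,0,0],[0,0,0],[0,0,0],[0,0,0],[0,0,0]],"delta_pos":[[0,0,0],[0,0,0],[0,0,0],[0,0,0],[0,0,0]],"grip":[100,100,100,100,100]}'
python3 - <<'E'
from h import *
c,im=cap('wrist','wrist3')
s=cv2.convertScaleAbs(cv2.resize(im,(800,600),interpolation=cv2.INTER_CUBIC),alpha=1.3)
c2,im2=cap('scene','scene3'); u,v=proj(c2,[.5485,.145,.04]).astype(int)
p=cv2.resize(im2[v-30:v+30,u-33:u+33],None,fx=4,fy=4,interpolation=cv2.INTER_CUBIC)
s[360:600,0:264]=p
cv2.imwrite('pics/wrist3.png',s)
q=r.sense();print(q['tcp_pos'],q['ee_rot'],u-33,v-30)
E
```

```text
time_s: 10.05
tcp_pos: [0.4291, -0.3386, 0.2031]
ee_rot: [[-0.897, -0.442, 0.001], [-0.442, 0.897, -0.0], [-0.0, -0.001, -1.0]]
wrist_force: [0.9, -0.1, -0.3]
gripper_width: 0.999
time_s: 10.47
tcp_pos: [0.4306, -0.3355, 0.2027]
ee_rot: [[-0.896, -0.445, 0.0], [-0.445, 0.896, -0.0], [-0.0, -0.0, -1.0]]
wrist_force: [-0.3, -0.5, 0.5]
gripper_width: 1.002
[ 0.43060469 -0.33559158  0.20270431] [[-8.95740952e-01 -4.44576311e-01  2.24379910e-04]
 [-4.44576329e-01  8.95740971e-01 -3.57700522e-05]
 [-1.85083761e-04 -1.31794698e-04 -9.99999974e-01]] 270 182
```

View pics/wrist3.png

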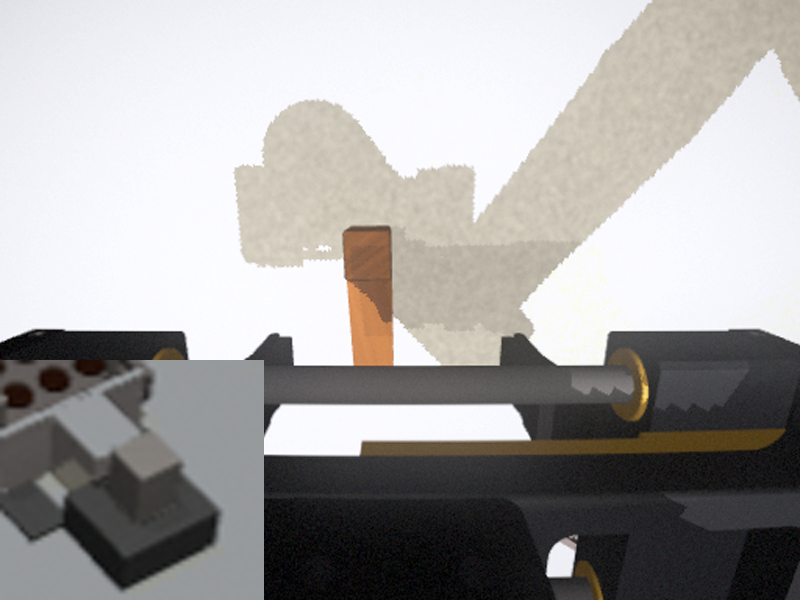

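The inset shows the plug seated on the block. In the wrist view the wedge's grip-block top runs (344,230)–(391,228) to (345,279)–(391,280), with the ramp edges going on down to x = 355 and 393 at y = 365.

Run:
```python
from h import *
c=load('wrist3')
W=lambda u,v:((u+.5)/1.5625-.5,(v+.5)/1.5625-.5)
P=np.array([at(c,*W(*q),.045)[:2] for q in [(344,231),(390.5,228),(391.5,280),(345.5,279)]])*1000
print(P.round(1).tolist(),P.mean(0))
for i in range(4):
    d=P[(i+1)%4]-P[i];print(np.degrees(np.arctan2(d[1],d[0]))%90,np.hypot(*d))
```

```text
[[411.6, -386.9], [395.1, -358.3], [428.5, -341.1], [442.7, -371.5]] [ 419.49355263 -364.46390307]
29.955159365798124 33.03004551354957
27.278778657486033 37.56741049359809
25.065242050185475 33.53575384650693
26.426389207901906 34.73364572207129
```

```bash
python3 -m jog '{"rot":[[0,0,0.1],[0,0,0],[0,0,0],[0,0,0],[0,0,0],[0,0,0],[0,0,0],[0,0,0],[0,0,0],[0,0,0]],"delta_pos":[[-11.6,-27,0],[0,0,-25],[0,0,-25],[0,0,-25],[0,0,-25],[0,0,-25],[0,0,-20],[0,0,-15],[0,0,-10.5],[0,0,0]],"grip":[100,100,100,100,100,100,100,100,100,100]}'
python3 -m jog '{"rot":[[0,0,0],[0,0,0],[0,0,0],[0,0,0],[0,0,0],[0,0,0],[0,0,0],[0,0,0],[0,0,0],[0,0,0]],"delta_pos":[[0,0,0],[0,0,0],[0,0,0],[0,0,0],[0,0,0],[0,0,0],[0,0,0],[0,0,0],[0,0,0],[0,0,0]],"grip":[100,50,50,0,0,0,0,0,0,0]}'
python3 -m jog '{"rot":[[0,0,0],[0,0,0],[0,0,0],[0,0,0]],"delta_pos":[[0,0,0],[0,0,0],[0,0,0],[0,0,0]],"grip":[0,0,0,0]}'
python3 - <<'E'
from h import *
W=lambda u,v:((u+.5)/1.5625-.5,(v+.5)/1.5625-.5)
for n,L in(('scene0',[(265,288),(205,248),(406,417)]),('side0',[(425,252),(470,203),(277,370)])):
    print(n,[at(load(n),*W(*q),0)[:2].round(3).tolist() for q in L])
C=load('wrist1');R=lambda u,v:(55+(u+.5)/5-.5,(v+.5)/5-.5)
th=np.radians(79.8);ex=np.array([np.cos(th),np.sin(th)]);s=np.array([.5495,.1505])
print('origin',s-.176*ex,'lip',s-.276*ex)
E
```

```text
time_s: 11.4
tcp_pos: [0.4176, -0.3624, 0.0299]
ee_rot: [[-0.896, -0.445, -0.004], [-0.445, 0.896, 0.002], [0.003, 0.004, -1.0]]
wrist_force: [-0.8, -0.2, 0.4]
gripper_width: 1.0
time_s: 12.23
tcp_pos: [0.4185, -0.3637, 0.032]
ee_rot: [[-0.896, -0.444, 0.0], [-0.444, 0.896, -0.0], [0.0, -0.0, -1.0]]
wrist_force: [-0.1, -0.2, 0.1]
gripper_width: 0.402
time_s: 12.57
tcp_pos: [0.4185, -0.3636, 0.032]
ee_rot: [[-0.896, -0.444, 0.0], [-0.444, 0.896, -0.0], [0.0, -0.0, -1.0]]
wrist_force: [-0.2, -0.5, -0.4]
gripper_width: 0.388
scene0 [[0.708, -0.195], [0.73, -0.366], [0.71, 0.168]]
side0 [[0.711, -0.189], [0.739, -0.355], [0.7, 0.167]]
origin [ 0.51833309 -0.02271843] lip [ 0.50062461 -0.12113799]
```

The wedge is gripped at 34 mm and the spatula and nozzle are well away. I slide the wedge flat into line, with its tip about 30 mm short of the lip.

```bash
python3 -m jog '{"rot":[[0,0,3],[0,0,6],[0,0,6],[0,0,6],[0,0,6],[0,0,6],[0,0,6],[0,0,6],[0,0,6],[0,0,2.4]],"delta_pos":[[5.4,8.2,0],[5.4,8.2,0],[5.4,8.2,0],[5.4,8.2,0],[5.4,8.2,0],[5.4,8.2,0],[5.4,8.2,0],[5.4,8.2,0],[5.4,8.2,0],[5.1,7.8,0]],"grip":[0,0,0,0,0,0,0,0,0,0]}'
python3 -m jog '{"rot":[[0,0,0],[0,0,0],[0,0,0],[0,0,0]],"delta_pos":[[0,0,0],[0,0,0],[0,0,0],[0,0,0]],"grip":[0,0,0,0]}'
python3 - <<'E'
from h import *
t=[]
for n in('scene','side'):
    c,im=cap(n,n+'4'); u,v=proj(c,[.495,-.15,.01]).astype(int); x0,y0=u-50,v-75
    print(n,x0,y0); t.append(cv2.resize(cv2.convertScaleAbs(im[y0:y0+150,x0:x0+100],alpha=1.4),(400,600),interpolation=cv2.INTER_CUBIC))
cv2.imwrite('pics/pre.png',np.hstack(t)); print(r.sense()['tcp_pos'],r.sense()['ee_rot'])
E
```

```text
time_s: 13.4
tcp_pos: [0.4724, -0.2816, 0.032]
ee_rot: [[-0.173, -0.985, -0.0], [-0.985, 0.173, -0.0], [0.0, 0.0, -1.0]]
wrist_force: [-0.4, -1.1, -0.2]
gripper_width: 0.388
time_s: 13.73
tcp_pos: [0.472, -0.2822, 0.032]
ee_rot: [[-0.179, -0.984, 0.0], [-0.984, 0.179, 0.0], [-0.0, -0.0, -1.0]]
wrist_force: [0.4, 0.7, 0.2]
gripper_width: 0.388
scene 190 81
side 274 131
[ 0.47195814 -0.2823077   0.03201242] [[-1.78382103e-01 -9.83961292e-01  4.04469941e-05]
 [-9.83961291e-01  1.78382105e-01  4.19152855e-05]
 [-4.84580384e-05 -3.23213398e-05 -9.99999998e-01]]
```

View pics/pre.png

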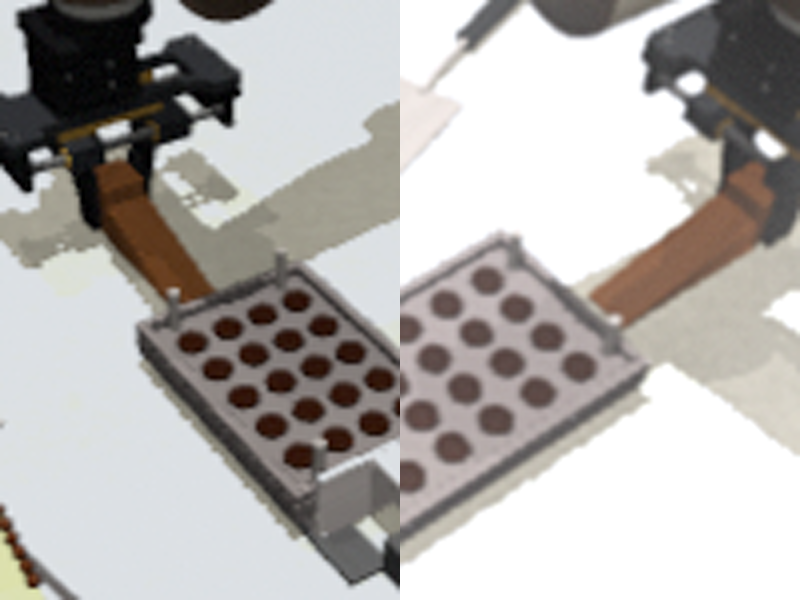

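Both views show the wedge flat and lined up, its tip just short of the tray's open end. Tray top corners: left tile (140,325) and (292,265), right tile (497,237) and (645,365). I'll check the lateral alignment numerically.

Run:
```python
from h import *
tcp=np.array([471.96,-282.3]);th=np.radians(79.75);ex=np.array([np.cos(th),np.sin(th)]);ey=np.array([-ex[1],ex[0]])
for n,x0,y0,L,E in(('scene4',190,81,[(140,325),(292,265)],[(107,232),(150,205),(190,310),(215,290)]),('side4',274,131,[(97,237),(245,365)],[(325,172),(192,297),(222,325)])):
    g=lambda q,z:at(load(n),x0+(q[0]+.5)/4-.5,y0+(q[1]+.5)/4-.5,z)[:2]*1000
    P=np.array([g(q,.042) for q in L]);d=P[1]-P[0]
    print(n,P.round(1).tolist(),'yaw',np.degrees(np.arctan2(d[1],d[0]))%90,np.hypot(*d),'mid rel tcp x,y',(P.mean(0)-tcp)@ex,(P.mean(0)-tcp)@ey)
    for q in E: w=g(q,.004)-tcp;print('   wedge pt (z4)',q,w@ex,w@ey)
```

```text
scene4 [[568.4, -127.3], [446.2, -108.2]] yaw 81.10973640785576 123.66927818566458 mid rel tcp x,y 168.23161866549717 -5.525383874323852
   wedge pt (z4) (107, 232) 12.171485520519946 -13.5717847979949
   wedge pt (z4) (150, 205) -2.405057623574593 32.02086699991317
   wedge pt (z4) (190, 310) 130.39189237973383 -7.547231557647116
   wedge pt (z4) (215, 290) 119.45645079190355 19.809789002045246
side4 [[565.8, -122.8], [437.6, -104.6]] yaw 81.91409025091377 129.50599439069003 mid rel tcp x,y 171.2347038324651 0.7701742064007372
   wedge pt (z4) (325, 172) -20.044843748534667 -42.010594281876834
   wedge pt (z4) (192, 297) 132.1254555217459 -12.143227196474395
   wedge pt (z4) (222, 325) 132.44538616648683 16.263704738837205
```

```bash
python3 -m jog '{"rot":[[0,0,0],[0,0,0],[0,0,0],[0,0,0],[0,0,0],[0,0,0],[0,0,0],[0,0,0],[0,0,0],[0,0,0]],"delta_pos":[[2,9.8,0],[2,9.8,0],[2,9.8,0],[2,9.8,0],[2,9.8,0],[2,9.8,0],[2,9.8,0],[1.7,9.8,0],[0,0,0],[0,0,0]],"grip":[0,0,0,0,0,0,0,0,0,0]}'
for i in 1; do
python3 -m jog '{"rot":[[0,0,0],[0,0,0],[0,0,0]],"delta_pos":[[0.35,2,0],[0.35,2,0],[0,0,0]],"grip":[0,0,0]}'
python3 -m jog '{"rot":[[0,0,0],[0,0,0],[0,0,0]],"delta_pos":[[0.35,2,0],[0.35,2,0],[0,0,0]],"grip":[0,0,0]}'
python3 -m jog '{"rot":[[0,0,0],[0,0,0],[0,0,0]],"delta_pos":[[0.35,2,0],[0.35,2,0],[0,0,0]],"grip":[0,0,0]}'
python3 -m jog '{"rot":[[0,0,0],[0,0,0],[0,0,0]],"delta_pos":[[0.35,2,0],[0.35,2,0],[0,0,0]],"grip":[0,0,0]}'
python3 -m jog '{"rot":[[0,0,0],[0,0,0],[0,0,0]],"delta_pos":[[0.35,2,0],[0.35,2,0],[0,0,0]],"grip":[0,0,0]}'
done
```

```text
time_s: 14.67
tcp_pos: [0.4881, -0.2027, 0.032]
ee_rot: [[-0.176, -0.984, 0.0], [-0.984, 0.176, 0.0], [-0.0, 0.0, -1.0]]
wrist_force: [0.4, 1.5, -1.5]
gripper_width: 0.388
time_s: 14.92
tcp_pos: [0.4886, -0.1996, 0.032]
ee_rot: [[-0.178, -0.984, 0.0], [-0.984, 0.178, 0.0], [-0.0, -0.0, -1.0]]
wrist_force: [0.6, 1.8, 0.3]
gripper_width: 0.389
time_s: 15.17
tcp_pos: [0.4893, -0.1956, 0.032]
ee_rot: [[-0.178, -0.984, -0.0], [-0.984, 0.178, -0.0], [0.0, 0.0, -1.0]]
wrist_force: [-0.1, -0.1, 1.0]
gripper_width: 0.393
time_s: 15.42
tcp_pos: [0.4899, -0.1915, 0.032]
ee_rot: [[-0.177, -0.984, -0.0], [-0.984, 0.177, -0.0], [0.0, 0.0, -1.0]]
wrist_force: [-0.4, -1.7, -0.1]
gripper_width: 0.391
time_s: 15.67
tcp_pos: [0.4906, -0.1873, 0.032]
ee_rot: [[-0.177, -0.984, -0.0], [-0.984, 0.177, 0.0], [0.0, 0.0, -1.0]]
wrist_force: [-0.8, -1.4, -0.4]
gripper_width: 0.391
time_s: 15.92
tcp_pos: [0.4911, -0.1838, 0.032]
ee_rot: [[-0.177, -0.984, -0.001], [-0.984, 0.177, -0.0], [0.0, 0.001, -1.0]]
wrist_force: [-1.1, -5.2, -0.1]
gripper_width: 0.388
```

Force pattern: light (about 1.5 N) from y = −0.192, where the carriage slides, then 5 N at y = −0.184, where the carriage is stopped and the lift begins. For 5 mm I need about 20 mm more.

```bash
python3 -m jog '{"rot":[[0,0,0],[0,0,0],[0,0,0],[0,0,0]],"delta_pos":[[0.35,2,0],[0.35,2,0],[0.35,2,0],[0,0,0]],"grip":[0,0,0,0]}'
python3 -m jog '{"rot":[[0,0,0],[0,0,0],[0,0,0],[0,0,0]],"delta_pos":[[0.35,2,0],[0.35,2,0],[0.35,2,0],[0,0,0]],"grip":[0,0,0,0]}'
python3 -m jog '{"rot":[[0,0,0],[0,0,0],[0,0,0],[0,0,0],[0,0,0],[0,0,0]],"delta_pos":[[0.35,2,0],[0.35,2,0],[0.35,2,0],[0,0,0],[0,0,0],[0,0,0]],"grip":[0,0,0,0,0,0]}'
python3 - <<'E'
from h import *
t=[]
for n in('scene','side'):
    c,im=cap(n,n+'5'); a=cv2.imread(f'pics/{n}0_raw.png')
    u,v=proj(c,[.525,.03,.03]).astype(int); x0,y0=u-66,v-50; print(n,x0,y0)
    if n=='scene': x0+=0
    t.append(np.hstack([cv2.resize(cv2.convertScaleAbs(i[y0:y0+100,x0:x0+133],alpha=1.3),None,fx=3,fy=3,interpolation=cv2.INTER_CUBIC) for i in(a,im)]))
cv2.imwrite('pics/lift.png',np.vstack(t)); print(r.sense()['tcp_pos'],r.sense()['wrist_force'])
E
```

```text
time_s: 16.25
tcp_pos: [0.492, -0.1779, 0.032]
ee_rot: [[-0.177, -0.984, -0.001], [-0.984, 0.177, -0.0], [0.001, 0.001, -1.0]]
wrist_force: [-2.3, -5.3, 0.0]
gripper_width: 0.389
time_s: 16.58
tcp_pos: [0.493, -0.1719, 0.032]
ee_rot: [[-0.177, -0.984, -0.001], [-0.984, 0.177, -0.0], [0.001, 0.001, -1.0]]
wrist_force: [-0.9, -5.6, 0.2]
gripper_width: 0.39
time_s: 17.08
tcp_pos: [0.494, -0.1659, 0.032]
ee_rot: [[-0.177, -0.984, -0.001], [-0.984, 0.177, -0.0], [0.001, 0.001, -1.0]]
wrist_force: [-1.2, -5.4, 0.3]
gripper_width: 0.389
scene 210 136
side 203 187
[ 0.4939946  -0.16591027  0.0319948 ] [-0.76377515 -4.75915672  0.18429026]
```

View pics/lift.png

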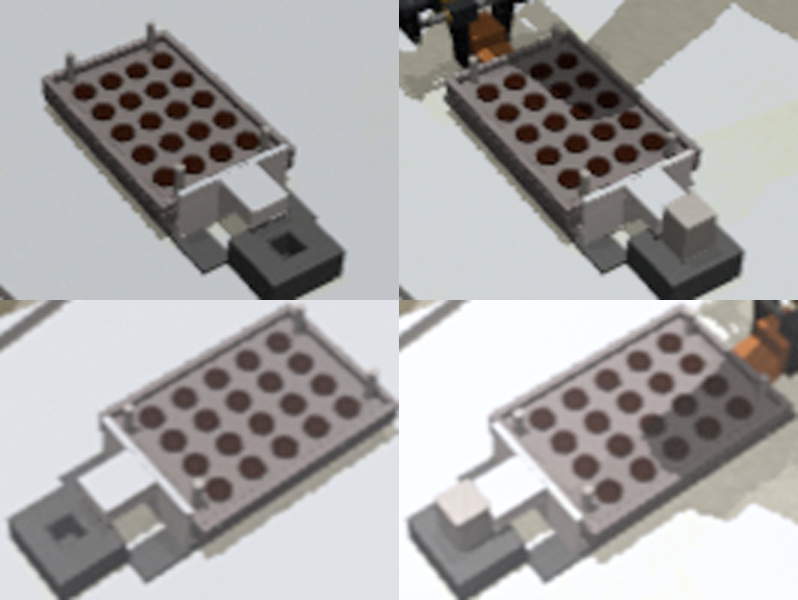

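The plug is seated with the nose against it, the wedge is in under the tray, and the posts stick out less than before. To put a number on it I track pralines in both views and solve for the slide and the lift.

```bash
cat > tr.py <<'E'
from h import *
import sys
k=sys.argv[1]
th=np.radians(79.8);ex=np.array([np.cos(th),np.sin(th),0])
pts={'scene':[(164,177),(193,165),(220,152),(248,140),(143,155),(171,143),(123,133),(104,112)],'side':[(219,189),(196,164),(174,140),(151,117),(252,174),(229,148),(208,124),(217,78)]}
org={'scene':(210,136),'side':(203,187)}
A=[];b=[]
for n in pts:
    c0=load(n+'0');g=[cv2.cvtColor(load(n+s)['frame'],cv2.COLOR_RGB2GRAY) for s in('0',k)]
    p0=np.array([[org[n][0]+q[0]/3,org[n][1]+q[1]/3] for q in pts[n]])
    for p in p0:
        x,y=np.round(p).astype(int);T=g[0][y-6:y+7,x-6:x+7];S=g[1][y-16:y+17,x-16:x+17]
        m=cv2.matchTemplate(S,T,cv2.TM_CCOEFF_NORMED);_,v,_,l=cv2.minMaxLoc(m)
        if v<.8 or not(0<l[0]<m.shape[1]-1 and 0<l[1]<m.shape[0]-1): print(n,p,'bad',v);continue
        sub=lambda a,o,d:.5*(a-d)/(a-2*o+d)
        dx=l[0]-10+sub(m[l[1],l[0]-1],v,m[l[1],l[0]+1]);dy=l[1]-10+sub(m[l[1]-1,l[0]],v,m[l[1]+1,l[0]])
        P=at(c0,*p,.038);f=lambda d:proj(c0,P+d)-proj(c0,P)
        A.append(np.c_[f(ex*.001),f([0,0,.001])]);b.append([dx,dy]);print(n,round(v,2),round(dx,2),round(dy,2))
A=np.vstack(A);b=np.hstack(b);s,res,_,_=np.linalg.lstsq(A,b,rcond=None);print('slide,lift mm',s,'rms px',np.sqrt(np.mean((A@s-b)**2)))
E
python3 tr.py 5; python3 tr.py 4 | tail -1
```

```text
scene 0.87 1.89 0.92
scene 0.83 2.08 0.96
scene 0.89 2.16 0.46
scene 0.82 3.02 1.18
scene 0.98 -5.06 -6.9
scene 0.96 -5.1 -6.8
scene 0.96 1.88 0.3
scene 0.95 1.78 0.3
side 0.96 -2.94 0.64
side 0.96 -3.02 0.76
side 0.98 8.17 -6.19
side 0.95 -2.92 0.57
side 0.95 -2.85 0.82
side [279.33333333 236.33333333] bad 0.9601331353187561
side 0.99 8.03 -6.13
side 0.98 7.84 -5.87
slide,lift mm [-2.48776872  4.18810154] rms px 3.9421484878593307
slide,lift mm [-0.04991772 -0.05791495] rms px 0.03249993637393888
```

Some patches matched a neighbouring praline, so I narrow the search window.

```bash
sed -i 's/y-16:y+17,x-16:x+17/y-11:y+12,x-11:x+12/; s/l\[0\]-10+/l[0]-5+/; s/l\[1\]-10+/l[1]-5+/' tr.py; python3 tr.py 5; python3 tr.py 4|tail -1
```

```text
scene 0.87 1.89 0.92
scene 0.83 2.08 0.96
scene 0.89 2.16 0.46
scene 0.82 3.02 1.18
scene 0.94 1.93 0.44
scene 0.95 2.03 0.37
scene 0.96 1.88 0.3
scene 0.95 1.78 0.3
side 0.96 -2.94 0.64
side 0.96 -3.02 0.76
side 0.95 -2.75 0.49
side 0.95 -2.92 0.57
side 0.95 -2.85 0.82
side 0.95 -2.74 0.6
side 0.96 -2.9 0.55
side 0.95 -2.62 0.45
slide,lift mm [9.00420763 4.86200742] rms px 0.22666476582679554
slide,lift mm [-0.04991798 -0.0579177 ] rms px 0.032499304650139664
```

The lift measures 4.9 mm and the slide about 9.0 mm, with grip held at 34 mm and a steady 5 N push. Handing in.

```bash
python3 -c "
from station import r, finish_job
s=r.sense();print(s['time_s'],s['wrist_force'],s['gripper_width']);print(finish_job())"
```

```text
17.1833 [-0.76377515 -4.75915672  0.18429026] 0.38960670246826135
the job is handed in; nothing more can be done
None
```

I seated and released the stop plug, then slid the wedge flat under the tray's open end until it lifted. I handed in at 17.2 s with the wedge still gripped; no verdict was reported.

- **Plug:** the downward move stopped with 5 N upward at TCP z 64 mm, which is the fully-home height. Later pictures show the plug's head on the socket block, with the nose against it.
- **Tray:** tracking the pralines in two views gave a lift of 4.9 mm. The same check on pictures from before the push read zero.
- **Carriage:** it slid about 9.0 mm by that tracking, against the nominal 8 mm stop and the 14 mm limit.
- **Wedge:** gripped at 34 mm opening, with a steady push of about 5 N.
- **Other objects:** the robot kept well away from the shoe, spatula and nozzle. I did not measure their positions again at the end.

One check went wrong: the first tracking run gave a useless result because some pralines matched their neighbours. I narrowed the search and the second run was consistent, at 0.23 px rms. I did not check tray, wedge or plug contact forces directly, because the wrist sensor only gives the total.

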